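Seat a lens barrel in the test socket and lock the bail

ROBOT

A 7-joint arm with a two-finger parallel gripper is mounted at the origin on a cart in front of the work surface, level with it; the furniture and walls round the work are solid. World frame = base frame: x ahead of the robot, y to its left, z up, the work surface at z = 0. Lengths are in mm, angles in rad, forces in N, time in s.
With the tool pointing down it reaches from about 400 to 925 mm from the base axis. Payload 5.6 kg.
Tool frame: the origin (TCP) lies midway between the tips of the shut fingers; the grasp point (between the pads) lies 19 mm behind it; z points along the fingers, x is the direction in which the jaws open and shut, and the axes are right-handed (so a half turn about z gives the same grasp; the last joint's range is limited). The gripper opens to 85 mm and grips with 20 to 120 N. Pads are 22 mm wide; open, the fingers measure 114 mm over their backs; the gripper's body (76 mm by 85 mm) begins 54 mm behind the grasp point. The pads swing forward as they close: fully open they stand 13 mm farther back than shut.
Start: joints at [-1.324, 0.468, -0.012, 1.603, 0.006, 1.071, -0.056], TCP at [185.785, 622.89, 231.29] pointing down, gripper open.
Joint ranges: [-2.53, 2.53], [-0.31, 2.02], [-1.57, 1.55], [0.28, 2.44], [-1.29, 4.43], [0.15, 1.84], [-2.92, 2.92]. Speed limits (rad/s): [2.57, 2.57, 3.14, 3.14, 3.14, 3.14, 3.14].

INTERFACE

Orientations are given as a unit quaternion [w, x, y, z].
In Python, from workcell import get_state, viewer, workorder gives the robot as it stands.
- The arm moves only by the tool carry_out, never from a script. Its argument "series" is text: rows parted by semicolons, each of 6 numbers parted by spaces: the shift along the tool's x, y, z in m, then the turn, a rotation vector about the tool's x, y, z in degrees. A call has 1 to 12 rows; each row shifts and turns the commanded pose from where the row before left it, along the tool's axes as they then stand; what a row does not reach is not made up. A row lasts 1/10 s, in which the tool goes at most 50 mm and 8.59 degrees, less where a joint would pass 70% of its speed; a pose out of reach is approached as far as the arm can. A call is refused whole if a number of a shift passes 0.05 or a number of a turn 8.59, either way. A call with a gripper value outside its range is refused whole. "jaw" is the finger opening in m, from 0 to 0.0854, set as the call begins (left out, the last holds). The fingers move at their own pace and stop on an object; "grip_force" is the grip in N (left out, the last holds). Time passes only in rows, so rows that do not move let the fingers close. It gives the time, the measured TCP pose, the force and the opening at its end, in the units of the state.
- get_state(): the state, without advancing time (a new reading comes with each control period).
- viewer.camera(name): name is "side" or "top"; returns (picture, depth): 400x640x3 uint8, blue, green, red; 400x640 float32, mm along the optical axis (not along the pixel's ray), 0 where there is no reading.
- viewer.get_calibration(name): a dict with "intrinsics" (3x3 intrinsics, pixels), "world_from_camera" (4x4, takes a point from camera to world coordinates). Camera axes: x right, y down, z forward; pixel columns grow to the right and rows downward; lengths in mm; the calibration is good to about 2 mm. A picture is of the moment at which its call begins. get_calibration takes no time and is no camera call.
- workorder.hand_in(): hands the job in, once; it reports no verdict.
The state is a dict: "time_s": time; "joint_pos": joint angles; "joint_velocities": joint speeds; "effort": joint torques, N m; "tcp_pos": TCP position; "eef_rot": TCP orientation; "wrist_force": force on the tool from outside, world axes, zero at the start; "wrist_torque": the same for the moment, N m; "width": finger opening in mm.
Only numpy, scipy, OpenCV 4.12 (cv2) and the standard library are available. Lean on these libraries where they do the work, as an engineer would, in place of code of your own. Each camera call takes 0.05 s, during which the arm holds its last target. There are 200 camera calls.

TASK

Slide the lens barrel that stands on the deck of the test socket along between the two rails, without lifting it off the deck, until it drops into the round pocket; then swing the locking bail over it and push the bail fully down, so that the barrel is pressed home and stays clamped. Push the barrel gently, let go of everything, and leave the loupe, the tweezers and the bundle of sachets where they are.

Things in the scene. Friction and masses are not known exactly. Their poses are not given: they have to be found in the camera images.
- socket_base: Test socket, fixed to the bench: dark steel base 276 x 120 x 12 mm, on it a clamped aluminium deck 204 x 120 x 12 mm (deck top 24 mm above the bench). Origin: on the bench, on the centre line of the lane. x runs along the lane from the loading end to the pocket and bail hinge, y across, z up. The base reaches from x = -158 to +118 mm.
- pocket_zone (a point): Deck-top point on the lane, x = +28 mm on the socket, where the round pocket (56 mm wide, 12 mm deep to its floor) lies on average. The deck is clamped at a setting that is not reported: the true pocket centre lies at y = 0 but up to 15 mm before or beyond this point, with deck and rails; find it by feel or by eye. A barrel that drops in stops dead against further pushing.
- lane_mouth (a point): Deck-top point on the lane, x = -50 mm on the socket: about the mouth between the two black rails (8 mm high, shifted up to 15 mm along x with the deck). With the deck at mid setting the rails' inner faces are 28 mm either side of the centre line from x = -20 mm to beyond the pocket, and flare out at 30 degrees from there back to x = -50, where the mouth is about 85 mm wide.
- lens_barrel: Black round lens barrel, 53 mm across, 34 mm high, 45 g (varies by a third), foot tapered to 46 mm over its lowest 9 mm, standing upright on the loading end of the deck. Origin: centre of its underside, z up. In the pocket it first rests on a sprung brass disc, 8 mm below the deck top; the bail presses it the last 4 mm to the floor (spring 2 to 6 N).
- bail (a joint): Angle of the locking bail about its hinge, rad: 0 = shut (level over the barrel, end stop), 1.57 = upright, up to 2.1 = leaning back open (end stop). Its hinge is stiff with friction, so it stays where it is left: about 6 N at the crossbar moves it when free, about 10 N when it presses the barrel down.
- bail_bar (a point): Middle of the bail's crossbar, on its axis. The bail is a steel fork: two bars 8 mm thick, 36 mm apart, run 130 mm from the hinge to the crossbar, which lies along the socket's y and has in its middle a black sleeve 14 mm in diameter, 28 mm long. Shut, it is at x = -30 mm on the socket, 50.5 mm above the bench.
- bail_pivot (a point): Middle of the bail's hinge axis (along the socket's y): x = +100 mm, z = 50.5 mm in the frame of the socket base. The bail swings in the plane of the lane, over the pocket towards the loading end as it shuts.
- loupe: Small black waisted eye loupe, 36 mm across and 36 mm high, standing on the bench; not to be disturbed. Origin: centre of its underside.
- sachets: Banded bundle of small flat sachets, 57 x 68 x 45 mm, on the bench; not to be disturbed. Origin: centre of its underside.
- tweezers: Steel tweezers, 126 mm long, 16 mm wide, 10 mm high, lying on the bench; not to be disturbed. Origin: centre of the underside.
Not all that is in view belongs to the job. What is shaped like the lens_barrel but orange or purple is not meant.

How it is judged (in metres and radians):
On the way, in this order (a step that is already met when the one before it is completed fails the run):
1. the barrel has dropped into the pocket while the bail is still open (z of lens_barrel in the frame of socket_base below 0.019 m and x of lens_barrel in the frame of socket_base between 0.01 and 0.046 m and angle between lens_barrel's own z axis and vertical below 0.12 rad and value of joint bail above 1 rad), for 0.2 s.
2. the bail is swung down over the barrel (value of joint bail below 0.06 rad), for 0.2 s.
At the end, for the whole second after the job is handed in: The bail is shut to within 0.06 rad of its end stop, and the barrel stands upright (within 0.08 rad) and at rest in the pocket, pressed down to within 3 mm of the pocket floor, where the free disc holds it 4 mm up (underside less than 15 mm above the bench) (value of joint bail below 0.06 rad and z of lens_barrel in the frame of socket_base below 0.015 m and x of lens_barrel in the frame of socket_base between 0.01 and 0.046 m and horizontal distance between lens_barrel and pocket_zone below 0.018 m and angle between lens_barrel's own z axis and vertical below 0.08 rad and linear speed of lens_barrel below 0.01 m/s); the robot touches nothing.
It fails at once if the barrel is lifted off the deck (its underside more than 10 mm above the deck surface) (z of lens_barrel in the frame of socket_base above 0.034 m).
It fails at once if the barrel is tipped more than 0.6 rad (angle between lens_barrel's own z axis and vertical above 0.6 rad).
It fails at once if the fingers press on the barrel with more than 25 N (contact force between the fingers and lens_barrel above 25 N).
It fails at once if the loupe, the tweezers or the bundle of sachets is moved more than 15 mm (distance of any of loupe, sachets, tweezers from where it was at the start of the episode above 0.015 m).
It also fails if it takes over 58 s, if anything falls off the work surface, if the arm or the gripper's body presses on something with over 40 N, if the wrist force passes 120 N, or if a joint passes its speed limit or range.

## Working session

There is one attempt and no reset: what is moved stays moved. The work goes in short steps, Python scripts to look and compute and a tool call to move; the robot and the scene stay as the last step left them, time stands still between calls to the robot, and variables do not carry over. Pictures are saved under pics/ and viewed, about 8 in all and at most 12, crops included, and the job is handed in when it is done.

Besides the shell and the picture viewer there is one more tool, called after "Call:" as name(argument=value, ...), one argument or row to a line, values as JSON. carry_out: Moves the arm, as the interface text tells. Its arguments: {"type":"object","properties":{"series":{"type":"string"},"jaw":{"type":"number"},"grip_force":{"type":"number"}},"required":["series"]}

```bash
mkdir -p pics
cat > h.py <<'E'
import numpy as np, cv2
from workcell import get_state, viewer, workorder
from scipy.spatial.transform import Rotation as R
def shot(name,fn):
    im,d=viewer.camera(name); cv2.imwrite('pics/'+fn+'.png',im); np.save('pics/'+fn+'.npy',d); return im,d
def ray(name,u,v):
    c=viewer.get_calibration(name);K=np.array(c["intrinsics"]);T=np.array(c["world_from_camera"])
    return T[:3,3],T[:3,:3]@np.linalg.inv(K)@[u,v,1]
def onz(name,u,v,z):
    o,r=ray(name,u,v); return o+r*(z-o[2])/r[2]
def pt(name,u,v,d):
    o,r=ray(name,u,v); return o+r*d
def cloud(name,d):
    o,_=ray(name,0,0); c=viewer.get_calibration(name);K=np.array(c["intrinsics"]);T=np.array(c["world_from_camera"])
    v,u=np.indices(d.shape); r=np.stack([u,v,np.ones_like(u)],-1)@np.linalg.inv(K).T@T[:3,:3].T
    return o+r*d[...,None]
E
python3 - <<'E'
from h import *
for n in("top","side"):
    shot(n,n+'0'); c=viewer.get_calibration(n); print(n,np.round(c["world_from_camera"],3).tolist(),np.round(c["intrinsics"],1).tolist())
s=get_state(); print(s)
E
```

```text
top [[-0.011, -0.98, 0.199, 281.774], [-1.0, 0.011, 0.001, -4.615], [-0.003, -0.199, -0.98, 1221.406], [0.0, 0.0, 0.0, 1.0]] [[364.5, 0.0, 321.9], [0.0, 364.5, 195.9], [0.0, 0.0, 1.0]]
side [[-0.981, -0.088, 0.171, 296.494], [-0.192, 0.413, -0.89, 1188.808], [0.008, -0.906, -0.422, 601.499], [0.0, 0.0, 0.0, 1.0]] [[474.8, 0.0, 314.0], [0.0, 474.8, 199.6], [0.0, 0.0, 1.0]]
{'time_s': 0.1, 'joint_pos': array([-1.32399547,  0.46832041, -0.01160187,  1.60352481,  0.00601142,
        1.07140769, -0.05631301]), 'joint_velocities': array([ 0.00025553, -0.00189974, -0.00313574, -0.00187281,  0.0005128 ,
       -0.00024284, -0.00067556]), 'effort': array([ 8.26248997e-04, -5.33519518e+01,  2.12374411e-02, -2.51965177e+01,
        1.14847466e-02,  4.30755608e-03,  8.50500982e-06]), 'tcp_pos': array([185.66812799, 622.39445049, 230.41605952]), 'eef_rot': array([ 5.35325939e-04,  8.01819921e-01,  5.97565187e-01, -6.11902412e-04]), 'wrist_force': array([0.7858472 , 0.02370386, 0.27960624]), 'wrist_torque': array([-0.01070147,  0.00258368, -0.00595698]), 'width': 85.27136073014186}
```

View pics/top0.png

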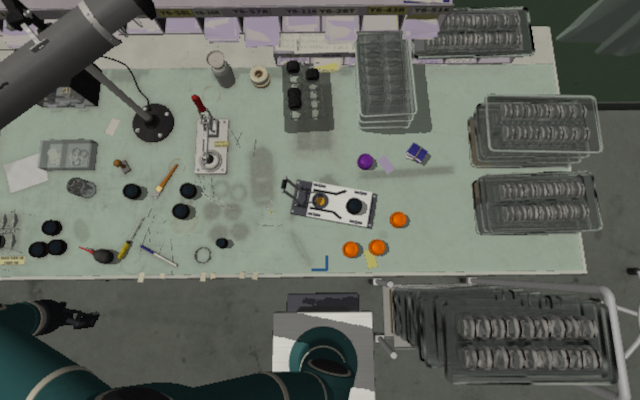

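View pics/side0.png

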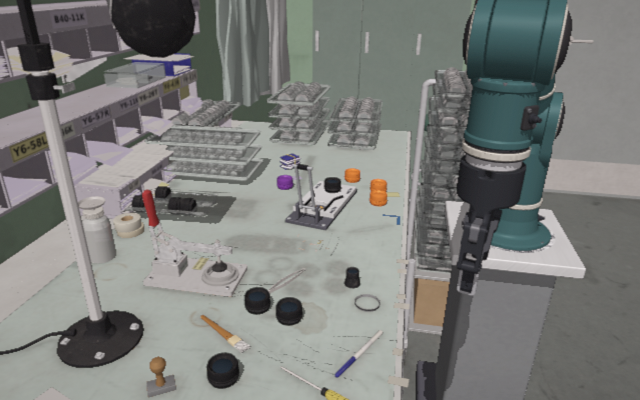

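The top view shows the socket at about (333,203), the barrel at (355,206), the pocket at (320,200) and the upright bail near (290,186). The sachets are at (417,152) and the loupe at (222,243). Next I'll zoom in and measure.

Run:
```python
from h import *
t=cv2.imread('pics/top0.png');s=cv2.imread('pics/side0.png')
a=cv2.resize(t[165:240,270:390],(800,500),interpolation=cv2.INTER_CUBIC)
b=cv2.resize(s[145:235,270:390],(667,500),interpolation=cv2.INTER_CUBIC)
cv2.imwrite('pics/ta.png',a);cv2.imwrite('pics/sa.png',b)
d=np.load('pics/top0.npy');P=cloud('top',d)
roi=np.zeros(d.shape,bool);roi[165:240,270:390]=1
hsv=cv2.cvtColor(t,cv2.COLOR_BGR2HSV)
# deck level points
m=roi&(P[...,2]>17)&(P[...,2]<31)&(hsv[...,2]>150)&(hsv[...,1]<40)
r=cv2.minAreaRect(P[m][:,:2].astype(np.float32));print('deck',r,m.sum(),cv2.boxPoints(r).tolist())
m=roi&(P[...,2]>6)&(P[...,2]<31);r=cv2.minAreaRect(P[m][:,:2].astype(np.float32));print('base',r,cv2.boxPoints(r).tolist())
# barrel top
m=(roi&(P[...,2]>50)&(P[...,2]<66)&(hsv[...,2]<90)).astype(np.uint8)
n,l,st,c=cv2.connectedComponentsWithStats(m)
for i in range(1,n):
    if st[i,4]>8: print('dark',st[i],c[i],onz('top',*c[i],58), np.median(P[l==i],0))
m=(roi&(P[...,2]>90)).astype(np.uint8)
n,l,st,c=cv2.connectedComponentsWithStats(m)
for i in range(1,n):
    if st[i,4]>3: print('high',st[i],P[l==i].mean(0),P[l==i].max(0),P[l==i].min(0))
print('desk z',np.median(P[240:260,270:330,2]))
```

```text
deck ((499.09637451171875, -60.23536682128906), (202.36727905273438, 120.5355453491211), 78.67796325683594) 1288 [[420.1367492675781, -147.617919921875], [538.3265991210938, -171.2818603515625], [578.0560302734375, 27.147186279296875], [459.86614990234375, 50.811126708984375]]
base ((508.7785949707031, -29.282867431640625), (409.1940002441406, 257.0782470703125), 89.33148193359375) [[377.861083984375, -232.36619567871094], [634.9218139648438, -235.3656768798828], [639.6961059570312, 173.8004608154297], [382.6353759765625, 176.79994201660156]]
dark [296 184   6   8  27] [298.74074074 186.7037037 ] [549.50794836  72.09718872  58.        ] [550.62529535  71.67966646  57.8722578 ]
dark [293 199   6   6  26] [295.76923077 201.5       ] [500.32922667  81.64950678  58.        ] [498.47039258  80.71346964  59.02550008]
dark [346 198  16  15 169] [353.70414201 205.24260355] [ 485.89087078 -106.08774526   58.        ] [ 486.86189799 -107.1530695    54.89039666]
high [281 175  15  23 134] [530.36519003 102.65194354 156.9609406 ] [557.2395529  116.3833079  185.73631576] [506.33650203  81.46610248  93.80660804]
desk z 2.2298856749591778
```

View pics/ta.png

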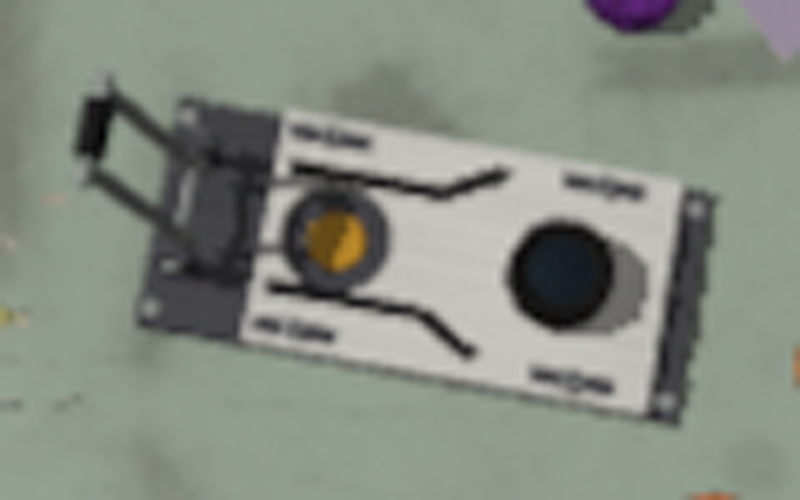

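View pics/sa.png

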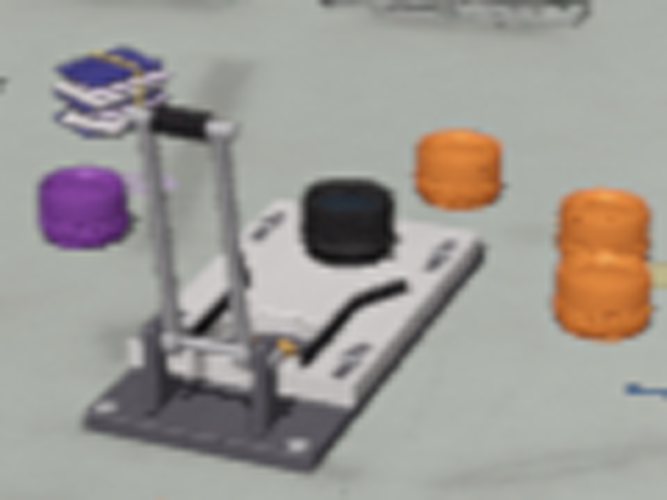

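Run:
```python
from h import *
f=lambda x,y,z:onz('top',270+(x+.5)/6.667-.5,165+(y+.5)/6.667-.5,z)[:2]
A,B,C,D=[f(*p,12) for p in((183,97),(138,325),(678,425),(715,195))]
print('base corners',*np.round([A,B,C,D],1).tolist(),[np.linalg.norm(p-q).round(1) for p,q in((A,B),(B,C),(C,D),(D,A))])
u=(B+A-C-D)/2; u=u/np.linalg.norm(u)*-1
u=-u  # loading->hinge : hinge end is A,B
print('axis',u,np.degrees(np.arctan2(u[1],u[0])))
cen=(A+B+C+D)/4; org=cen+u*20
n=np.array([-u[1],u[0]])
print('origin',org)
print('deck ang', np.degrees(np.arctan2(198.43,39.73)), 'deck centre in base',(np.array([499.1,-60.2])-org)@u,(np.array([499.1,-60.2])-org)@n)
for nm,p,z in(('pocket',(336,240),24),('brass',(337,240),16),('barreltop',(565,268),58),('barrel outline',(562,275),50),('bar',(93,133),180)):
    q=f(*p,z);print(nm,q.round(1),((q-org)@u).round(1),((q-org)@n).round(1))
# bar by side view + top: triangulate
o1,r1=ray('top',270+93.5/6.667-.5,165+133.5/6.667-.5)
k=120/667
o2,r2=ray('side',270+(184.5)*k-.5,145+(123)*k-.5)
r1/=np.linalg.norm(r1);r2/=np.linalg.norm(r2)
X=np.linalg.lstsq(np.c_[r1,-r2],o2-o1,rcond=None)[0];p,q=o1+r1*X[0],o2+r2*X[1];print('bar',p,q)
p=(p+q)/2;e=p[:2]-org;print('bar in socket',e@u,e@n,p[2])
o2,r2=ray('side',270+349*k-.5,145+195*k-.5);print('barrel side view top centre',onz('side',270+349*k-.5,145+195*k-.5,58))
```

```text
base corners [586.7, 81.1] [468.8, 103.3] [415.4, -166.3] [532.3, -189.5] [np.float64(120.0), np.float64(274.9), np.float64(119.2), np.float64(276.0)]
axis [0.19566224 0.98067135] 78.71658760198534
origin [504.75561914 -23.23009785]
deck ang 78.67785188917911 deck centre in base -37.36191479528428 -1.687310232792923
pocket [509.    3.2] 26.8 1.1
brass [510.5   2.8] 26.6 -0.5
barreltop [ 487.4 -108.1] -86.7 0.4
barrel outline [ 485.4 -107.3] -86.2 2.6
bar [528.5 108.7] 134.1 2.5
bar [529.40877996 109.14999975 176.17063568] [533.1825271  109.60653003 177.11439086]
bar in socket 135.23810408409372 -0.0806019380202469 176.64251327036592
barrel side view top centre [ 490.43295176 -106.98388479   58.        ]
```

```bash
cat >> h.py <<'E'
O=np.array([504.8,-23.2]);U=np.array([.1957,.9807]);N=np.array([-U[1],U[0]])
def sock(x,y=0): return O+U*x+N*y
def tosock(p): e=np.array(p[:2])-O; return np.array([e@U,e@N,p[2]])
def plan(target,yaw,n):
    """constant-twist rows (tool down) from present pose to target xyz (mm), yaw of tool x (deg)"""
    from scipy.optimize import fsolve
    s=get_state();w,x,y,z=s['eef_rot'];M=R.from_quat([x,y,z,w]).as_matrix();p=s['tcp_pos'];f0=np.arctan2(M[1,0],M[0,0])
    t=-((np.radians(yaw)-f0+np.pi)%(2*np.pi)-np.pi)/n
    def end(d):
        f=f0;q=p[:2].copy();path=[]
        for i in range(n):
            q=q+d[0]*np.array([np.cos(f),np.sin(f)])+d[1]*np.array([np.sin(f),-np.cos(f)]);f-=t;path.append(q)
        return q,path
    d=fsolve(lambda d:end(d)[0]-np.array(target[:2]),[0,0])
    path=end(d)[1]
    print('now',p.round(1),'yaw',np.degrees(f0).round(2),'tilt',M[:,2].round(3),'sock',tosock(p).round(1))
    print('row m/deg:',(d/1000).round(4),'z',round((p[2]-target[2])/1000/n,4),'turn',np.degrees(t).round(2),'max|d|',np.abs(d).max().round(1),'min radius',min(np.hypot(*q) for q in path).round(0),'max',max(np.hypot(*q) for q in path).round(0))
E
python3 - <<'E'
from h import *
plan([*sock(-145),120],-11.3,22)
plan([*sock(-145),120],-11.3,24)
E
```

```text
now [185.7 622.4 230.4] yaw 73.39 tilt [-0.    -0.002 -1.   ] sock [570.7 439.3 230.4]
row m/deg: [-0.0092  0.0408] z 0.005 turn 3.85 max|d| 40.8 min radius 504.0 max 642.0
now [185.7 622.4 230.4] yaw 73.39 tilt [-0.    -0.002 -1.   ] sock [570.7 439.3 230.4]
row m/deg: [-0.0083  0.0375] z 0.0046 turn 3.53 max|d| 37.5 min radius 504.0 max 642.0
```

Call:
carry_out(
  series="-0.0083 0.0375 0 0 0 3.53;-0.0083 0.0375 0 0 0 3.53;-0.0083 0.0375 0 0 0 3.53;-0.0083 0.0375 0 0 0 3.53;-0.0083 0.0375 0 0 0 3.53;-0.0083 0.0375 0 0 0 3.53;-0.0083 0.0375 0 0 0 3.53;-0.0083 0.0375 0 0 0 3.53;-0.0083 0.0375 0 0 0 3.53;-0.0083 0.0375 0 0 0 3.53;-0.0083 0.0375 0 0 0 3.53;-0.0083 0.0375 0 0 0 3.53",
  jaw=0.024,
)

```text
time_s: 1.3
tcp_pos: [484.8, 283.9, 231.0]
eef_rot: [0.0, 0.964, 0.266, -0.0]
wrist_force: [0.4, -0.2, 0.8]
width: 24.0
```

Call:
carry_out(
  series="-0.0083 0.0375 0 0 0 3.53;-0.0083 0.0375 0 0 0 3.53;-0.0083 0.0375 0 0 0 3.53;-0.0083 0.0375 0 0 0 3.53;-0.0083 0.0375 0 0 0 3.53;-0.0083 0.0375 0 0 0 3.53;-0.0083 0.0375 0 0 0 3.53;-0.0083 0.0375 0 0 0 3.53;-0.0083 0.0375 0 0 0 3.53;-0.0083 0.0375 0 0 0 3.53;-0.0083 0.0375 0 0 0 3.53;-0.0083 0.0375 0 0 0 3.53",
)

```text
time_s: 2.5
tcp_pos: [476.8, -166.4, 231.1]
eef_rot: [0.0, 0.995, -0.1, -0.0]
wrist_force: [1.8, 0.0, 1.0]
width: 23.9
```

Run:
```python
from h import *
plan([*sock(-145),100],-11.3,4)
s=get_state();print(s['time_s'],s['wrist_force'],s['width'])
```

```text
now [ 476.8 -166.4  231.1] yaw -11.47 tilt [-0. -0. -1.] sock [-145.9   -0.6  231.1]
row m/deg: [-0.0002 -0.0002] z 0.0328 turn -0.04 max|d| 0.2 min radius 504.0 max 505.0
2.5 [1.78467064 0.03937813 1.02020114] 23.87158950982347
```

Call:
carry_out(
  series="0 0 0.045 0 0 0;0 0 0.045 0 0 0;0 0 0.045 0 0 0;0 0 0.035 0 0 0;0 0 0.02 0 0 0;0 0 0.006 0 0 0;0 0 0 0 0 0",
)

```text
time_s: 3.2
tcp_pos: [477.0, -165.1, 34.7]
eef_rot: [0.0, 0.995, -0.099, -0.001]
wrist_force: [0.8, -0.4, 0.2]
width: 23.9
```

Run:
```python
from h import *
s=get_state();print(tosock(s['tcp_pos']),s['wrist_force'])
a,_=shot('top','t1');b,_=shot('side','s1')
a=cv2.resize(a[165:240,270:390],(480,300),interpolation=cv2.INTER_CUBIC)
b=cv2.resize(b[145:235,270:390],(400,300),interpolation=cv2.INTER_CUBIC)
cv2.imwrite('pics/c1.png',np.hstack([a[:, :400],b]))
```

```text
[-144.63574125   -0.50586867   34.72783909] [ 0.83906323 -0.43923399  0.15559756]
```

View pics/c1.png

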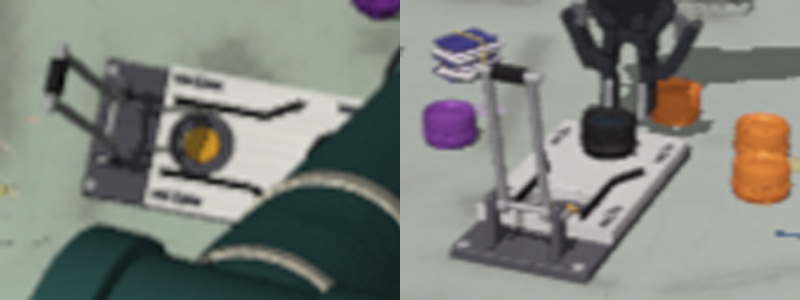

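The side view shows the open fingers standing centred behind the barrel at about (626,100), with the bail upright and open. I'll push along the lane.

Call:
carry_out(
  series="0 -0.005 0 0 0 0;0 -0.005 0 0 0 0;0 -0.005 0 0 0 0;0 -0.003 0 0 0 0;0 -0.003 0 0 0 0;0 -0.003 0 0 0 0;0 -0.003 0 0 0 0;0 -0.003 0 0 0 0;0 -0.003 0 0 0 0;0 -0.003 0 0 0 0;0 -0.003 0 0 0 0;0 -0.003 0 0 0 0",
)

```text
time_s: 4.5
tcp_pos: [485.9, -123.6, 35.3]
eef_rot: [0.0, 0.995, -0.099, 0.0]
wrist_force: [-0.3, -0.7, -0.1]
width: 24.0
```

Call:
carry_out(
  series="0 -0.004 0 0 0 0;0 -0.004 0 0 0 0;0 -0.004 0 0 0 0;0 -0.004 0 0 0 0;0 -0.004 0 0 0 0;0 -0.004 0 0 0 0;0 -0.004 0 0 0 0;0 -0.004 0 0 0 0;0 -0.004 0 0 0 0;0 -0.004 0 0 0 0",
)

```text
time_s: 5.5
tcp_pos: [493.7, -84.3, 35.3]
eef_rot: [-0.0, 0.995, -0.099, 0.0]
wrist_force: [0.6, -0.1, 0.2]
width: 24.0
```

Run:
```python
from h import *
s=get_state();print(tosock(s['tcp_pos']),s['wrist_force'],s['time_s'],s['width'])
a,_=shot('top','t2');b,_=shot('side','s2')
a=cv2.resize(a[165:240,270:390],(480,300),interpolation=cv2.INTER_CUBIC)
b=cv2.resize(b[145:235,270:390],(400,300),interpolation=cv2.INTER_CUBIC)
cv2.imwrite('pics/c2.png',np.hstack([a[:, :400],b]))
```

```text
[-62.08972111  -1.04898926  35.2846407 ] [ 0.56532061 -0.14781511  0.18171276] 5.5 23.98470312138367
```

View pics/c2.png

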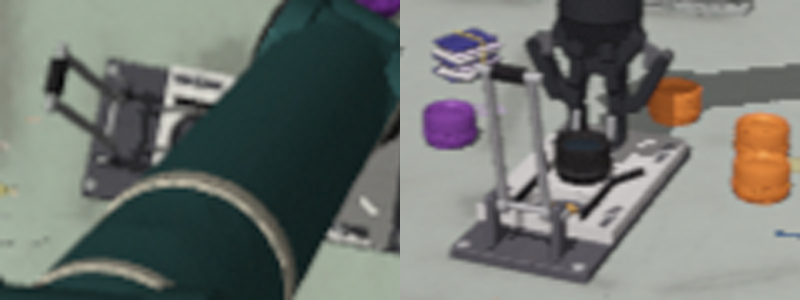

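Call:
carry_out(
  series="-0.001 -0.004 0 0 0 0;0 -0.004 0 0 0 0;0 -0.004 0 0 0 0;0 -0.004 0 0 0 0;0 -0.004 0 0 0 0;0 -0.004 0 0 0 0;0 -0.004 0 0 0 0;0 -0.004 0 0 0 0;0 -0.003 0 0 0 0",
)

```text
time_s: 6.5
tcp_pos: [499.6, -49.8, 35.3]
eef_rot: [0.0, 0.995, -0.099, 0.0]
wrist_force: [0.2, -1.1, 1.3]
width: 23.9
```

Call:
carry_out(
  series="0 -0.002 0 0 0 0;0 -0.002 0 0 0 0;0 0 0 0 0 0",
)

```text
time_s: 6.8
tcp_pos: [500.4, -46.0, 35.3]
eef_rot: [-0.0, 0.995, -0.099, 0.0]
wrist_force: [-0.5, 0.1, 0.4]
width: 24.3
```

Run:
```python
from h import *
s=get_state();print(tosock(s['tcp_pos']),s['wrist_force'],s['time_s'],s['width'])
b,d=shot('side','s3')
P=cloud('side',d);h=cv2.cvtColor(b,cv2.COLOR_BGR2HSV)
roi=b[150:225,290:370]
cv2.imwrite('pics/c3.png',cv2.resize(roi,(640,600),interpolation=cv2.INTER_CUBIC))
```

```text
[-23.21168705  -0.15487438  35.33391224] [-0.5334699   0.12596228  0.44859947] 6.8 24.256258299123004
```

View pics/c3.png

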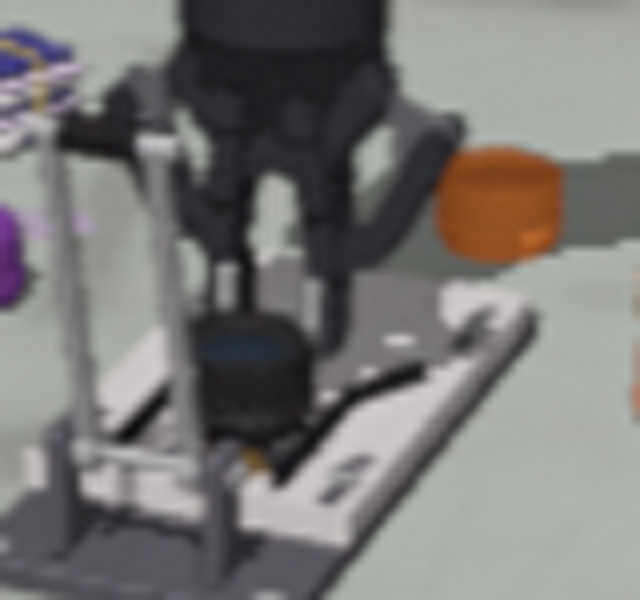

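The barrel stands upright at about (250,370), over the near edge of the pocket, with brass still showing at (255,460). I'll push in small steps and watch the force.

Call:
carry_out(
  series="0 -0.002 0 0 0 0;0 -0.002 0 0 0 0;0 -0.002 0 0 0 0;0 -0.002 0 0 0 0;0 0 0 0 0 0",
)

```text
time_s: 7.35
tcp_pos: [501.9, -38.0, 35.2]
eef_rot: [-0.0, 0.995, -0.098, -0.0]
wrist_force: [0.1, -0.3, -0.0]
width: 24.0
```

Call:
carry_out(
  series="0 -0.0015 0 0 0 0;0 -0.0015 0 0 0 0;0 0 0 0 0 0",
)

```text
time_s: 7.65
tcp_pos: [502.5, -35.2, 35.3]
eef_rot: [-0.0, 0.995, -0.099, 0.0]
wrist_force: [-1.2, 0.9, -0.3]
width: 23.8
```

```bash
cat > chk.py <<'E'
from h import *
import sys
s=get_state();print(tosock(s['tcp_pos']),'F',s['wrist_force'].round(2),s['time_s'],s['width'])
b,d=shot('side',sys.argv[1]);P=cloud('side',d)
q=P[185:202,313:330].reshape(-1,3);im=b[185:202,313:330].reshape(-1,3)
e=(q[:,:2]-O);X=e@U;Y=e@N
m=(im.max(1)<90)&(q[:,2]>40)&(q[:,2]<64)&(np.abs(Y)<30)
print('barrel top z pctl',np.percentile(q[m][:,2],[50,80,95]).round(1),'x range',np.percentile(X[m],[2,98]).round(1),'n',m.sum())
E
python3 chk.py s4
```

```text
[-12.20003384  -0.11902081  35.28855886] F [-1.21  0.87 -0.29] 7.65 23.81975351567219
barrel top z pctl [54.  58.5 62.2] x range [-8.3 51.6] n 170
```

Call:
carry_out(
  series="0 -0.0015 0 0 0 0;0 -0.0015 0 0 0 0;0 0 0 0 0 0",
)

```text
time_s: 8.0
tcp_pos: [503.1, -32.1, 35.3]
eef_rot: [-0.0, 0.995, -0.098, 0.0]
wrist_force: [-0.3, -0.2, 0.2]
width: 23.9
```

Call:
carry_out(
  series="0 -0.001 0 0 0 0;0 -0.001 0 0 0 0;0 0 0 0 0 0",
)

```text
time_s: 8.3
tcp_pos: [503.5, -30.4, 35.3]
eef_rot: [-0.0, 0.995, -0.099, 0.0]
wrist_force: [-0.1, -0.2, 0.0]
width: 24.4
```

```bash
python3 chk.py s5
python3 - <<'E'
import cv2
b=cv2.imread('pics/s5.png');cv2.imwrite('pics/c5.png',cv2.resize(b[165:225,290:370],(640,480),interpolation=cv2.INTER_CUBIC))
E
```

```text
[-7.29159325 -0.09200606 35.28035192] F [-0.07 -0.2   0.  ] 8.3 24.382409616088896
barrel top z pctl [48.7 52.5 60. ] x range [-13.7  52.8] n 150
```

View pics/c5.png

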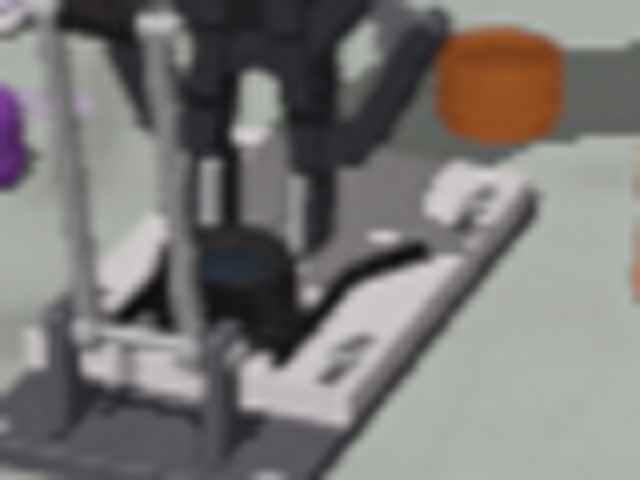

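The brass is no longer visible, and the barrel's top (235,265) has fallen by about 6–8 mm, so it seems to have dropped in. I'll confirm with a gentle feel.

Call:
carry_out(
  series="0 -0.001 0 0 0 0;0 0 0 0 0 0",
)

```text
time_s: 8.55
tcp_pos: [503.7, -29.5, 35.3]
eef_rot: [-0.0, 0.995, -0.099, 0.0]
wrist_force: [-0.9, -0.9, 0.6]
width: 23.8
```

Call:
carry_out(
  series="0 -0.001 0 0 0 0;0 0 0 0 0 0",
)

```text
time_s: 8.75
tcp_pos: [503.9, -28.4, 35.3]
eef_rot: [-0.0, 0.995, -0.099, 0.0]
wrist_force: [-0.3, -0.9, 0.1]
width: 23.8
```

Call:
carry_out(
  series="0 -0.001 0 0 0 0;0 0 0 0 0 0",
)

```text
time_s: 8.95
tcp_pos: [504.1, -27.5, 35.3]
eef_rot: [0.0, 0.995, -0.099, 0.0]
wrist_force: [-0.3, -0.4, -0.2]
width: 23.9
```

```bash
python3 chk.py s6
```

```text
[-4.38165672 -0.14165021 35.30469409] F [-0.33 -0.43 -0.2 ] 8.95 23.897848458019272
barrel top z pctl [48.6 51.7 59.7] x range [-5.5 55.9] n 133
```

Call:
carry_out(
  series="0 -0.001 0 0 0 0;0 0 0 0 0 0",
)

```text
time_s: 9.2
tcp_pos: [504.2, -27.1, 35.3]
eef_rot: [0.0, 0.995, -0.099, 0.0]
wrist_force: [-0.1, -1.9, 0.4]
width: 23.7
```

Call:
carry_out(
  series="0 -0.001 0 0 0 0;0 0 0 0 0 0",
)

```text
time_s: 9.4
tcp_pos: [504.3, -26.8, 35.4]
eef_rot: [0.001, 0.995, -0.099, 0.0]
wrist_force: [-0.5, -4.7, 2.3]
width: 24.1
```

```bash
python3 chk.py s7
```

```text
[-3.65665281 -0.25899456 35.38686996] F [-0.45 -4.67  2.35] 9.4 24.128733801092853
barrel top z pctl [48.2 51.7 60.1] x range [-7.9 54.3] n 132
```

The force rises to 4.7 N with no further travel, so the barrel is seated against the pocket wall. I'll back off, rise and turn to get behind the bail.

Call:
carry_out(
  series="0 0.005 0 0 0 0;0 0.01 0 0 0 0;0 0.02 0 0 0 0;0 0.02 0 0 0 0;0 0 -0.04 0 0 0;0 0 -0.05 0 0 0;0 0 -0.05 0 0 0;0 0 -0.05 0 0 0;0 0 -0.015 0 0 0;0 0 0 0 0 0",
)

```text
time_s: 10.45
tcp_pos: [495.1, -79.7, 243.1]
eef_rot: [-0.001, 0.995, -0.099, 0.003]
wrist_force: [0.2, -0.3, -0.2]
width: 24.2
```

Call:
carry_out(
  series="0 0 0 0 0 -8.18;0 0 0 0 0 -8.18;0 0 0 0 0 -8.18;0 0 0 0 0 -8.18;0 0 0 0 0 -8.18;0 0 0 0 0 -8.18;0 0 0 0 0 -8.18;0 0 0 0 0 -8.18;0 0 0 0 0 -8.18;0 0 0 0 0 -8.18;0 0 0 0 0 -8.18;0 0 0 0 0 0",
  jaw=0,
)

```text
time_s: 11.65
tcp_pos: [492.6, -79.6, 238.8]
eef_rot: [-0.001, 0.773, 0.634, -0.001]
wrist_force: [-0.4, -0.3, 1.1]
width: -0.0
```

Run:
```python
from h import *
plan([*sock(185),240],78.7,8)
a,d=shot('top','t8');b,d2=shot('side','s8')
s=get_state();print(s['joint_pos'].round(2),s['time_s'])
a=cv2.resize(a[165:240,270:390],(480,300),interpolation=cv2.INTER_CUBIC)
b=cv2.resize(b[145:235,270:390],(400,300),interpolation=cv2.INTER_CUBIC)
cv2.imwrite('pics/c8.png',np.hstack([a[:, :400],b]))
```

```text
now [492.6 -79.6 238.8] yaw 78.66 tilt [-0.003  0.    -1.   ] sock [-57.7   0.9 238.8]
row m/deg: [0.0303 0.0001] z -0.0002 turn -0.0 max|d| 30.3 min radius 501.0 max 564.0
[-0.29  0.21  0.44  1.98 -0.1   0.98  1.57] 11.75
```

View pics/c8.png

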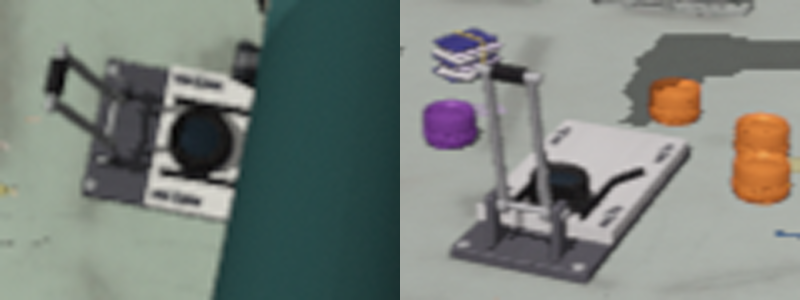

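Both views show the barrel seated in the pocket and centred between the rails, with the bail still open. I'll move past the bail and come down behind it.

Call:
carry_out(
  series="0.0303 0 0 0 0 0;0.0303 0 0 0 0 0;0.0303 0 0 0 0 0;0.0303 0 0 0 0 0;0.0303 0 0 0 0 0;0.0303 0 0 0 0 0;0.0303 0 0 0 0 0;0.0303 0 0 0 0 0;0 0 0.03 0 0 0;0 0 0.03 0 0 0;0 0 0.018 0 0 0;0 0 0 0 0 0",
)

```text
time_s: 12.95
tcp_pos: [539.0, 157.5, 159.1]
eef_rot: [-0.001, 0.774, 0.633, -0.003]
wrist_force: [-0.6, 0.6, -0.1]
width: 0.2
```

Run:
```python
from h import *
plan([*sock(156),161],78.7,1)
```

```text
now [539.  157.5 159.1] yaw 78.53 tilt [-0.006 -0.003 -1.   ] sock [183.9   1.8 159.1]
row m/deg: [-0.0279  0.0019] z -0.0019 turn -0.17 max|d| 27.9 min radius 551.0 max 551.0
```

Call:
carry_out(
  series="-0.006 0.002 -0.003 0 0 0;-0.006 0 0 0 0 0;-0.006 0 0 0 0 0;-0.006 0 0 0 0 0;-0.006 0 0 0 0 0;-0.006 0 0 0 0 0;-0.006 0 0 0 0 0;-0.006 0 0 0 0 0;-0.006 0 0 0 0 0;-0.006 0 0 0 0 0",
)

```text
time_s: 13.95
tcp_pos: [533.2, 101.4, 167.2]
eef_rot: [-0.0, 0.773, 0.634, 0.003]
wrist_force: [1.5, 5.4, 6.4]
width: -0.0
```

```bash
cat > bar.py <<'E'
from h import *
import sys
s=get_state();print(tosock(s['tcp_pos']),'F',(s['wrist_force'][:2]@U).round(1),s['wrist_force'].round(2),s['time_s'])
b,d=shot('side',sys.argv[1]);cv2.imwrite('pics/c'+sys.argv[1]+'.png',cv2.resize(b[145:235,270:390],(640,480),interpolation=cv2.INTER_CUBIC))
E
python3 bar.py s9
```

```text
[127.75125958  -3.4874115  167.18052189] F 5.6 [1.47 5.43 6.43] 13.95
```

View pics/cs9.png

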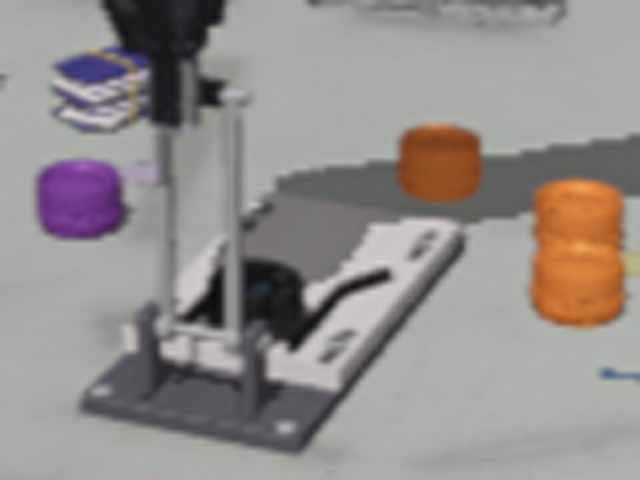

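The picture shows the fingers behind the crossbar at about (178,100) and a little off to the left. The bail is now near upright and the barrel is still seated. I'll correct y and go on following the arc.

Call:
carry_out(
  series="-0.004 -0.003 0.002 0 0 0;-0.006 0 0.001 0 0 0;-0.006 0 0.001 0 0 0;-0.006 0 0.001 0 0 0;-0.006 0 0.002 0 0 0;-0.006 0 0.002 0 0 0",
)

```text
time_s: 14.6
tcp_pos: [523.0, 67.4, 157.4]
eef_rot: [0.0, 0.773, 0.634, 0.002]
wrist_force: [1.4, 4.9, 4.4]
width: -0.1
```

Run:
```python
from h import *
plan([*sock(70),150],78.7,1)
s=get_state();print(s['wrist_force'],s['time_s'])
```

```text
now [523.   67.4 157.4] yaw 78.72 tilt [ 0.003  0.002 -1.   ] sock [ 92.4  -0.2 157.4]
row m/deg: [-0.0224 -0.0002] z 0.0074 turn 0.02 max|d| 22.4 min radius 520.0 max 520.0
[1.39755622 4.85753634 4.36839831] 14.6
```

Call:
carry_out(
  series="-0.006 0 0 0 0 0;-0.006 0 0.001 0 0 0;-0.006 0 0.002 0 0 0;-0.006 0 0.002 0 0 0;-0.006 0 0.003 0 0 0;-0.006 0 0.003 0 0 0;-0.006 0 0.004 0 0 0;-0.005 0 0.004 0 0 0",
)

```text
time_s: 15.4
tcp_pos: [513.0, 20.1, 137.4]
eef_rot: [0.0, 0.773, 0.634, 0.001]
wrist_force: [0.6, 4.1, 3.1]
width: 0.1
```

```bash
python3 bar.py s10
```

```text
[ 44.05971778   0.41275655 137.42356321] F 4.1 [0.55 4.09 3.11] 15.4
```

View pics/cs10.png

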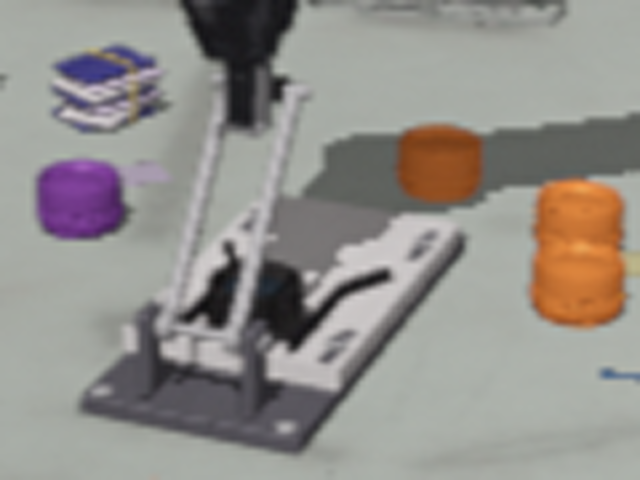

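The fork has now swung forward over the barrel. The crossbar's end is at about (302,92) and the fingers are centred at (245,100), between the arms.

Call:
carry_out(
  series="-0.005 0 0.004 0 0 0;-0.005 0 0.004 0 0 0;-0.005 0 0.005 0 0 0;-0.005 0 0.005 0 0 0;0 0 0 0 0 0",
)

```text
time_s: 15.95
tcp_pos: [508.4, -0.5, 118.5]
eef_rot: [0.0, 0.774, 0.633, -0.0]
wrist_force: [3.3, 3.2, 0.2]
width: -0.2
```

```bash
python3 bar.py s11
python3 - <<'E'
from h import *
b=cv2.imread('pics/s11.png');d=np.load('pics/s11.npy');P=cloud('side',d)
e=P[...,:2]-O;X=e@U;Y=e@N;Z=P[...,2]
g=b.astype(int).min(2)
for lo,hi in((16,30),(-30,-14)):
  m=(Y>lo)&(Y<hi)&(X<110)&(X>-60)&(Z>75)&(Z<200)&(g>110)
  print(m.sum()); 
  th=np.arctan2(Z[m]-50.5,100-X[m]); rr=np.hypot(Z[m]-50.5,100-X[m]);print('theta',np.percentile(th,[10,50,90]).round(3),'r',np.percentile(rr,[5,95]).round(0))
E
```

```text
[ 22.98456189   0.8916012  118.45533918] F 3.8 [3.28 3.22 0.18] 15.95
37
theta [0.718 0.754 0.86 ] r [ 35. 128.]
101
theta [0.735 0.783 0.911] r [ 36. 127.]
```

Call:
carry_out(
  series="0.012 0.001 0 0 0 0;0 0 -0.022 0 0 0;0 0 -0.02 0 0 0;-0.015 0 0 0 0 0;-0.014 0 0 0 0 0;0 0 0 0 0 0",
)

```text
time_s: 16.6
tcp_pos: [504.6, -19.4, 160.3]
eef_rot: [-0.0, 0.775, 0.632, -0.001]
wrist_force: [0.8, -0.2, -0.3]
width: -0.0
```

Run:
```python
from h import *
plan([*sock(4),149],78.7,1)
s=get_state();print(s['wrist_force'],s['time_s'])
```

```text
now [504.6 -19.4 160.3] yaw 78.41 tilt [-0.003 -0.001 -1.   ] sock [  3.7   0.9 160.3]
row m/deg: [0.0003 0.0009] z 0.0113 turn -0.29 max|d| 0.9 min radius 506.0 max 506.0
[ 0.81654624 -0.1686822  -0.28352613] 16.6
```

Above the bar now, so I'll press down along the arc.

Call:
carry_out(
  series="0 0.001 0.006 0 0 0;0 0 0.006 0 0 0;-0.004 0 0.006 0 0 0;-0.004 0 0.006 0 0 0;-0.004 0 0.006 0 0 0;-0.003 0 0.006 0 0 0;0 0 0 0 0 0",
)

```text
time_s: 17.3
tcp_pos: [503.7, -32.6, 124.5]
eef_rot: [-0.0, 0.774, 0.633, -0.001]
wrist_force: [0.5, -0.6, 0.7]
width: 0.1
```

```bash
cat > th.py <<'E'
from h import *
import sys
s=get_state();print(tosock(s['tcp_pos']).round(1),'F',s['wrist_force'].round(2),s['time_s'])
b,d=shot('side',sys.argv[1]);P=cloud('side',d)
e=P[...,:2]-O;X=e@U;Y=e@N;Z=P[...,2];g=b.astype(int).min(2)
for lo,hi in((16,30),(-30,-14)):
  rr=np.hypot(Z-50.5,100-X)
  m=(Y>lo)&(Y<hi)&(X<70)&(X>-60)&(Z>44)&(Z<200)&(g>110)&(rr<140)
  th=np.arctan2(Z[m]-50.5,100-X[m]);print(m.sum(),'theta',np.percentile(th,[10,50,90]).round(3) if m.any() else '')
E
python3 th.py s12
```

```text
[ -9.5  -0.8 124.5] F [ 0.52 -0.56  0.65] 17.3
30 theta [0.551 0.593 0.651]
104 theta [0.517 0.595 0.674]
```

Call:
carry_out(
  series="-0.003 0 0.005 0 0 0;-0.003 0 0.005 0 0 0;-0.003 0 0.005 0 0 0;-0.002 0 0.005 0 0 0;-0.002 0 0.005 0 0 0;-0.002 0 0.005 0 0 0",
)

```text
time_s: 17.95
tcp_pos: [501.5, -46.2, 95.3]
eef_rot: [0.0, 0.773, 0.634, 0.0]
wrist_force: [-1.6, -0.2, 5.4]
width: -0.1
```

Call:
carry_out(
  series="-0.001 0 0.005 0 0 0;-0.001 0 0.005 0 0 0;-0.001 0 0.005 0 0 0;-0.001 0 0.005 0 0 0;0 0 0 0 0 0",
)

```text
time_s: 18.45
tcp_pos: [500.4, -50.8, 74.8]
eef_rot: [0.0, 0.774, 0.633, -0.0]
wrist_force: [0.2, 0.4, 0.1]
width: 0.3
```

```bash
python3 th.py s13
```

```text
[-27.9  -1.1  74.8] F [0.22 0.42 0.07] 18.45
21 theta [0.143 0.162 0.221]
90 theta [0.141 0.198 0.458]
```

Call:
carry_out(
  series="-0.001 -0.001 0.004 0 0 0;0 0 0.004 0 0 0;0 0 0.003 0 0 0;0 0 0.003 0 0 0;0 0 0.002 0 0 0;0 0 0.001 0 0 0;0 0 0 0 0 0",
)

```text
time_s: 19.2
tcp_pos: [500.3, -51.7, 58.8]
eef_rot: [0.001, 0.774, 0.634, 0.0]
wrist_force: [0.5, -2.8, 6.4]
width: -0.0
```

Call:
carry_out(
  series="0 0 0.001 0 0 0;0 0 0.001 0 0 0;0 0 0 0 0 0",
)

```text
time_s: 19.5
tcp_pos: [500.3, -51.7, 57.2]
eef_rot: [0.001, 0.774, 0.634, 0.001]
wrist_force: [-1.9, -3.7, 11.0]
width: 0.0
```

Call:
carry_out(
  series="0 0 0.001 0 0 0;0 0 0.001 0 0 0;0 0 0 0 0 0",
)

```text
time_s: 19.8
tcp_pos: [500.4, -51.7, 56.6]
eef_rot: [0.001, 0.774, 0.633, 0.001]
wrist_force: [-6.8, -3.8, 26.4]
width: 0.4
```

Call:
carry_out(
  series="0 0 0.001 0 0 0;0 0 0.001 0 0 0;0 0 0 0 0 0",
)

```text
time_s: 20.1
tcp_pos: [500.6, -51.8, 56.2]
eef_rot: [0.0, 0.774, 0.633, 0.001]
wrist_force: [-11.3, -2.6, 44.1]
width: -0.1
```

```bash
python3 th.py s14
```

```text
[-28.8  -1.4  56.2] F [-11.32  -2.64  44.13] 20.1
20 theta [0.003 0.037 0.082]
68 theta [0.03  0.065 0.639]
```

The push has gone hard against the end stop: 44 N with under 1 mm of further travel. I'll release upward, clear the tool and check.

Call:
carry_out(
  series="0 0 -0.004 0 0 0;0 0 -0.006 0 0 0;0 0 -0.03 0 0 0;0 0 -0.05 0 0 0;0 0 -0.05 0 0 0;-0.03 0 -0.03 0 0 0;-0.04 0 0 0 0 0;-0.04 0 0 0 0 0;-0.04 0 0 0 0 0;0 0 0 0 0 0",
)

```text
time_s: 21.15
tcp_pos: [468.0, -203.0, 222.3]
eef_rot: [0.001, 0.776, 0.631, -0.001]
wrist_force: [-0.1, -0.1, 0.2]
width: -0.0
```

```bash
python3 th.py s15
python3 - <<'E'
from h import *
a,d=shot('top','t15');b=cv2.imread('pics/s15.png')
P=cloud('top',d);e=P[...,:2]-O;X=e@U;Y=e@N
m=(np.hypot(X-27,Y)<24)&(np.abs(Y)<11);print('barrel top z',np.median(P[m][:,2]),m.sum())
m=(np.abs(X+30)<4)&(np.abs(Y)<10);print('sleeve top z (57.5)',np.median(P[m][:,2]),m.sum())
a=cv2.resize(a[165:240,270:390],(480,300),interpolation=cv2.INTER_CUBIC)
b=cv2.resize(b[145:235,270:390],(400,300),interpolation=cv2.INTER_CUBIC)
cv2.imwrite('pics/c15.png',np.hstack([a[:, :400],b]))
E
```

```text
[-183.5    0.9  222.3] F [-0.14 -0.14  0.22] 21.15
18 theta [-0.001  0.026  0.077]
55 theta [0.029 0.048 0.115]
barrel top z 42.635208912923645 94
sleeve top z (57.5) 56.65324677987371 16
```

View pics/c15.png

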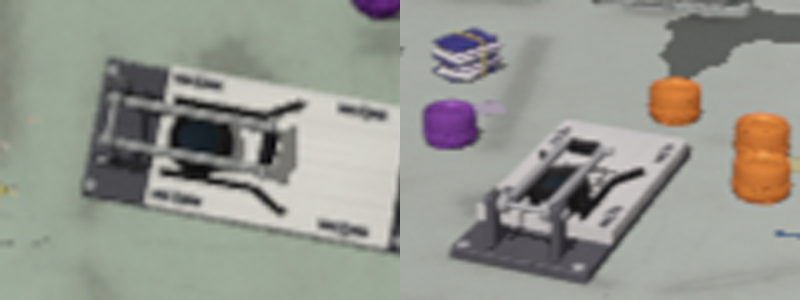

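Both views show the bail level over the barrel, which is clamped in the pocket, and the gripper clear. The sleeve top measures 56.7 mm (57.5 expected when shut) and the barrel top about 43–46 mm, so I'll hand in.

```bash
python3 -c "
from workcell import workorder; print(workorder.hand_in())"
```

```text
the job is handed in; nothing more can be done
None
```

The barrel is in the pocket with the bail shut over it, and I handed the job in at about 21 s of the 58 s allowed. No verdict is reported.

**What I did:** I pushed the barrel along the lane with the fingers 24 mm open until it dropped into the pocket. The last pushes met a dead stop at under 6 N. I then swung the bail over from behind with shut fingers, and pressed the sleeve down to its end stop with about 44 N at the wrist. Finally I backed the gripper well clear.

**Last checks:**
- **Bail:** the sleeve top measured 56.7 mm, against 57.5 mm when fully shut. The bail stayed level after I let go.
- **Bail angle by depth image:** this read 0.03 to 0.05 rad. I think it reads high because it sees the upper face of the bars, so I treat it as shut.
- **Barrel:** its top measured about 43 mm by depth, where 46 mm means pressed fully home. The reading is lower than the floor allows, so depth error or dark pixels explain the gap; it does fit a barrel pressed home.
- **Other objects:** the sachets look unmoved in the last side view. I did not measure the loupe or tweezers again, but the arm never came near them at low height.
- **Robot:** the wrist force was near zero at the end, so it was touching nothing.

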